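# Set and lock the dough sheeter's roller gap

### The arm

A 7-joint arm with a two-finger parallel gripper is mounted at the origin on the work surface. World frame = base frame: x ahead of the robot, y to its left, z up, the work surface at z = 0. Lengths are in m, angles in rad, forces in N, time in s.
With the tool pointing down it reaches from about 0.425 to 0.975 m from the base axis. Payload 16.7 kg.
Tool frame: the origin (TCP) lies midway between the tips of the shut fingers; the grasp point (between the pads) lies 19 mm behind it; x points along the fingers, y is the direction in which the jaws open and shut, and the axes are right-handed (so a half turn about x gives the same grasp; the last joint's range is limited). The gripper opens to 85 mm and grips with 20 to 120 N. Pads are 22 mm wide; open, the fingers measure 114 mm over their backs; the gripper's body (76 mm by 85 mm) begins 54 mm behind the grasp point. The pads swing forward as they close: fully open they stand 13 mm farther back than shut.
Start: joints at [-0.149, 0.426, 0.074, 1.606, -0.034, 1.111, -0.067], TCP at [0.675, -0, 0.231] pointing down, gripper open.
Joint ranges: [-2.85, 2.85], [-0.5, 2.14], [-1.23, 1.37], [0.21, 2.46], [-1.02, 4.16], [0.16, 2.05], [-2.73, 2.73]. Speed limits (rad/s): [1.89, 1.89, 2.39, 2.39, 3.01, 3.01, 3.01].

### API

Orientations are given as a unit quaternion [x, y, z, w].
In Python, from plant import ctrl, grab_frame gives the robot as it stands.
- The arm moves only by the tool move_arm, never from a script. Its argument "targets" is a list that holds one entry, the list of rows, each a list of 5 numbers: the finger opening in mm, from 0 to 85.4, then the shift along the tool's x, y, z in mm, then the turn about the tool's x in degrees. In form: [[[gripper, x, y, z, twist], ...]]. A call has 1 to 5 rows; each row is the pose to reach, as a shift and turn from the pose commanded when the call began, along the tool's axes at that moment; what a row does not reach only later rows make up. A row lasts 1/10 s, in which the tool goes at most 50 mm and 8.59 degrees, less where a joint would pass 70% of its speed; a pose out of reach is approached as far as the arm can. A call with a gripper value outside its range is refused whole. The fingers move at their own pace and stop on an object; "squeeze" is the grip in N (left out, the last holds). Time passes only in rows, so rows that repeat a pose let the fingers close. It gives the time, the measured TCP pose, the force and the opening at its end, in the units of the state.
- ctrl.read_state(): the state, without advancing time (a new reading comes with each control period).
- grab_frame(name): name is "scene" or "side" or "wrist"; returns a dict with "img" (400x640x3 uint8, red, green, blue), "fx", "fy", "cx", "cy" (pixels), "R" (3x3) and "t" (3): a world point X has camera coordinates R X + t; the wrist camera has in their place "hand_eye" (4x4, takes a point from camera to tool coordinates, whose origin is the TCP and whose axes are the tool frame's). Camera axes: x right, y down, z forward; pixel columns grow to the right and rows downward; lengths in m; the calibration is good to about 2 mm. A picture is of the moment at which its call begins: read the wrist's pose just before it. There is no depth.
- ctrl.job_done(): hands the job in, once; it reports no verdict.
The state is a dict: "clock": time; "joint_positions": joint angles; "joint_velocities": joint speeds; "joint_torque": joint torques, N m; "position": TCP position; "ee_rot": TCP orientation; "wrist_force": force on the tool from outside, world axes, zero at the start; "wrist_torque": the same for the moment, N m; "finger_gap": opening from 0.0 (shut) to 1.0 (fully open).
Only numpy, scipy, OpenCV 4.12 (cv2) and the standard library are available. Lean on these libraries where they do the work, as an engineer would, in place of code of your own. Each camera call takes 0.05 s, during which the arm holds its last target.

### The job

On top of the dough sheeter's gearbox, turn the black bar knob until its pointer is at the raised mark on the steel ring, then pull the knob straight up until it is fully out and locked in its notch, and let go. The notch sits only roughly at the mark, so feel for it: pull lightly, and if the knob does not rise, turn it a little either way and try again; never force it. Leave the other things on the bench where they are.

Things in the scene. Friction and masses are not known exactly. Their poses are not given: they have to be found in the camera images.
- knob_grip (a point): Grip point of the knob, on its vertical axis, 31 mm above the gearbox's deck with the knob in: a black bar 46 mm long (x), 14 mm thick (y), 38 mm high, its top 16.5 mm above this point, on a 58 mm skirt whose top is 9.5 mm above the deck. The +x end has the pointer; z is up. Grasp from above across the 14 mm. Within 70 mm only the low ring stands. Turns against about 0.08 N m; stays where left.
- dial (a joint): How far the knob is turned, rad, anticlockwise seen from above is positive; stops at -1.3 and 1.3. 0 points along the sheeter's x axis. The pointer end shows a light line on the bar's top and a small aluminium nose on the skirt.
- knob (a joint): How far the knob is pulled up, m: 0 fully in, about 0.010 fully out against its stop. Slides with about 4 N and stays where left. A tooth under the deck stops it after about 1.5 mm unless it faces the one notch; in the notch it goes fully out and no longer turns. More than 30 N against catch or stop would damage it.
- mark (a point): Top of the mark, a dark steel rib 18 x 6 mm, 9 mm above the deck and 43 mm from the knob's axis, on the fixed steel ring (104 mm wide, 3 mm thick). Its x axis points away from the knob's axis: the pointer is at the mark when the knob's x is parallel to it. The notch's centre is within 0.2 rad (11 degrees) of it, either side, and takes the tooth within about 0.04 rad of that centre.
- mark_ring: The fixed steel ring with the mark and, hidden under it, the notched catch; origin on the knob's axis at deck height, x axis through the mark.
- sheeter: The dough sheeter: aluminium machine fixed to the table; origin under the gearbox's centre at table height. Gearbox 200 x 200 x 120 mm, knob at the middle of its top; the rollers, in a lower part, reach 355 mm along +y.
- cutter: Bystander: steel ring cutter, 48 mm wide, 22 mm high, on the gearbox's deck; origin at its underside.
- timer: Bystander: white round timer, 40 mm wide, 20 mm high, on the deck; origin at its underside.
- bowl: Bystander: steel bowl, 120 mm wide, 60 mm high, on the table; origin at its underside.
- jar: Bystander: jar, 64 mm wide, 90 mm high, on the table; origin at its underside.
- cup: Bystander: aluminium measuring cup, 72 mm wide, 70 mm high, on the table; origin at its underside.
- scraper: Bystander: steel dough scraper 120 x 80 mm with a wooden grip, lying on the table; origin at its underside.
- weight: Bystander: brass scale weight, 36 mm wide, 47 mm high, on the table; origin at its underside.

How it is judged:
By the outcome, as a careful person would: the job done as asked, in the order asked, and still so for the second after the job is handed in, with the robot touching nothing.
It also fails if it takes over 72 s, if anything falls off the work surface, if the arm or the gripper's body presses on something with over 40 N, if the wrist force passes 120 N, or if a joint passes its speed limit or range.

## Working session

There is one attempt and no reset: what is moved stays moved. The work goes in short steps, Python scripts to look and compute and a tool call to move; the robot and the scene stay as the last step left them, time stands still between calls to the robot, and variables do not carry over. Pictures are saved under pics/ and viewed, and the job is handed in when it is done.

Besides the shell and the picture viewer there is one more tool, called after "Emit:" by a JSON object that holds its "api" and its "payload", one argument or row to a line. move_arm: Moves the arm, as the interface text tells. Its arguments: {"type":"object","properties":{"targets":{"type":"array"},"squeeze":{"type":"number"}},"required":["targets"]}

```bash
ls; mkdir -p pics; python3 - <<'E'
from plant import ctrl, grab_frame
import cv2, numpy as np
s=ctrl.read_state(); print({k:np.round(v,4) if not isinstance(v,dict) else v for k,v in s.items()})
for n in ["scene","side","wrist"]:
    f=grab_frame(n); cv2.imwrite(f"pics/{n}0.png",f["img"][:,:,::-1])
    print(n,{k:np.round(v,4).tolist() for k,v in f.items() if k!="img"})
E
```

```text
pics
{'clock': np.float64(0.0), 'joint_positions': array([-0.1495,  0.4267,  0.0739,  1.6066, -0.0341,  1.1108, -0.0671]), 'joint_velocities': array([-0.001 , -0.0003,  0.0009, -0.0024,  0.0013,  0.0007, -0.0007]), 'joint_torque': array([ 7.00000e-04, -9.49842e+01,  3.76240e+00, -4.63524e+01,
        1.94000e-02,  1.01000e-02,  0.00000e+00]), 'position': array([ 0.6746, -0.    ,  0.2306]), 'ee_rot': array([-0.4996, -0.5003,  0.5003, -0.4997]), 'wrist_force': array([-1.0204,  0.0453, -0.0774]), 'wrist_torque': array([ 0.0353, -0.0064, -0.0468]), 'finger_gap': np.float64(0.9983)}
scene {'fx': 400.9108, 'fy': 400.9108, 'cx': 315.2195, 'cy': 198.5377, 'R': [[0.6863, 0.7273, 0.0039], [0.6161, -0.5785, -0.5345], [-0.3865, 0.3692, -0.8452]], 't': [-0.2666, -0.328, 1.0906]}
side {'fx': 492.624, 'fy': 492.624, 'cx': 323.541, 'cy': 199.3216, 'R': [[0.8779, -0.4787, 0.0137], [-0.3519, -0.6642, -0.6595], [0.3248, 0.5742, -0.7516]], 't': [-0.5097, 0.1487, 0.963]}
wrist {'fx': 275.3947, 'fy': 275.3947, 'cx': 320.7535, 'cy': 196.986, 'hand_eye': [[-0.0005, -0.3127, 0.9499, -0.1428], [1.0, 0.0003, 0.0006, 0.0002], [-0.0005, 0.9499, 0.3127, -0.0807], [0.0, 0.0, 0.0, 1.0]]}
```

View pics/scene0.png

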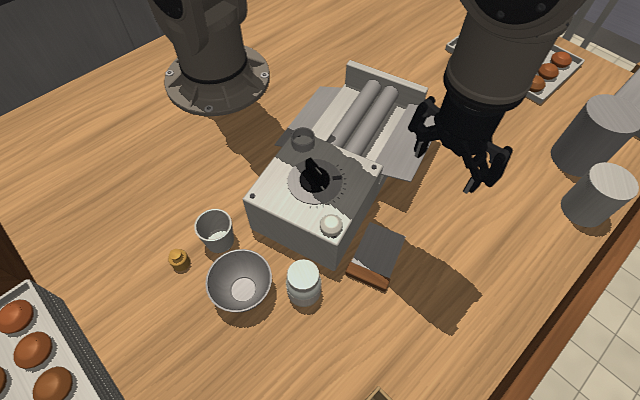

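View pics/side0.png

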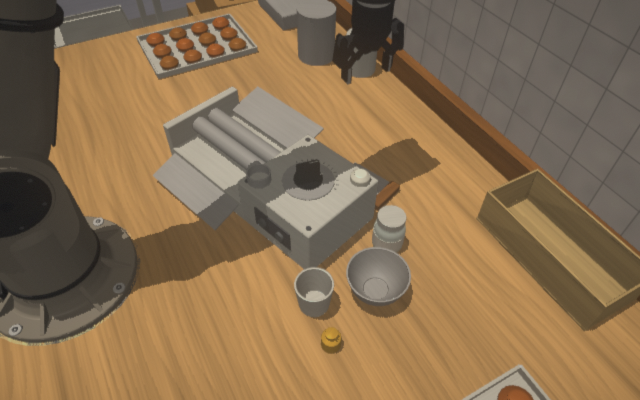

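View pics/wrist0.png

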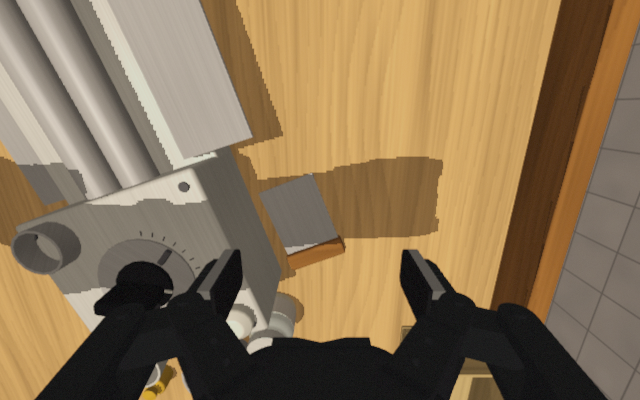

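The scene view shows the knob at about (315,178) and the side view at about (308,173). The cutter and timer stand on the deck. In the wrist view the mark looks to be near (166,257). Next I'll zoom in.

```bash
python3 - <<'E'
import cv2
a=cv2.imread("pics/scene0.png")[130:230,255:385]; b=cv2.imread("pics/side0.png")[130:220,255:385]; c=cv2.imread("pics/wrist0.png")[200:350,60:260]
g=lambda x: cv2.convertScaleAbs(x,alpha=1.5,beta=15)
cv2.imwrite("pics/sc_z.png",cv2.resize(g(a),None,fx=6,fy=6,interpolation=2)[:600,:780])
cv2.imwrite("pics/si_z.png",cv2.resize(g(b),None,fx=6,fy=6,interpolation=2))
cv2.imwrite("pics/wr_z.png",cv2.resize(g(c),None,fx=4,fy=4,interpolation=2))
E
```

```text
(no output)
```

View pics/sc_z.png

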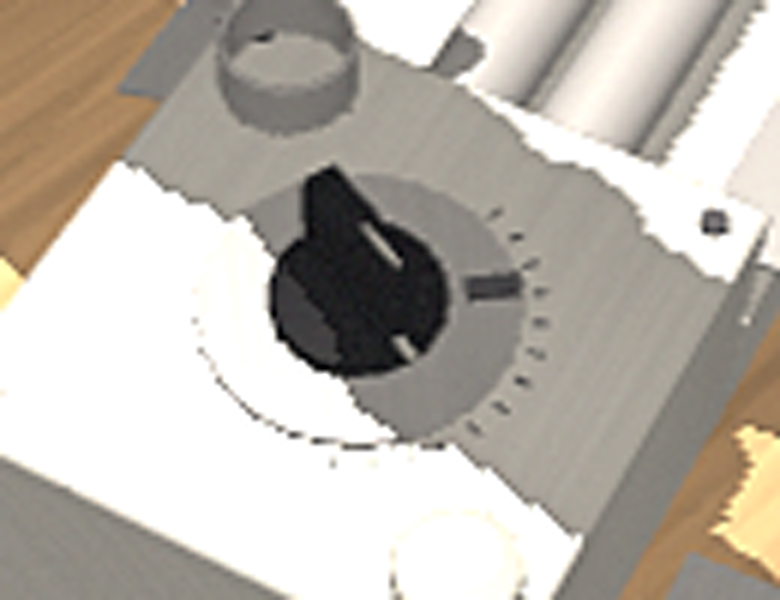

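View pics/si_z.png

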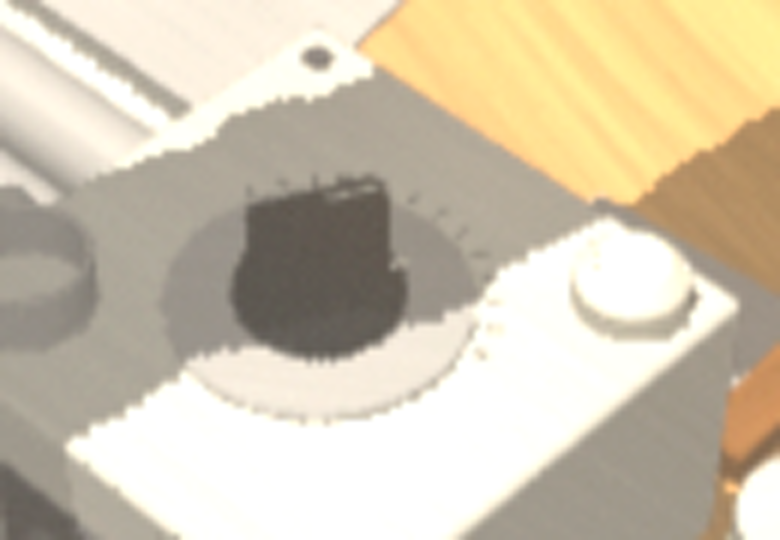

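View pics/wr_z.png

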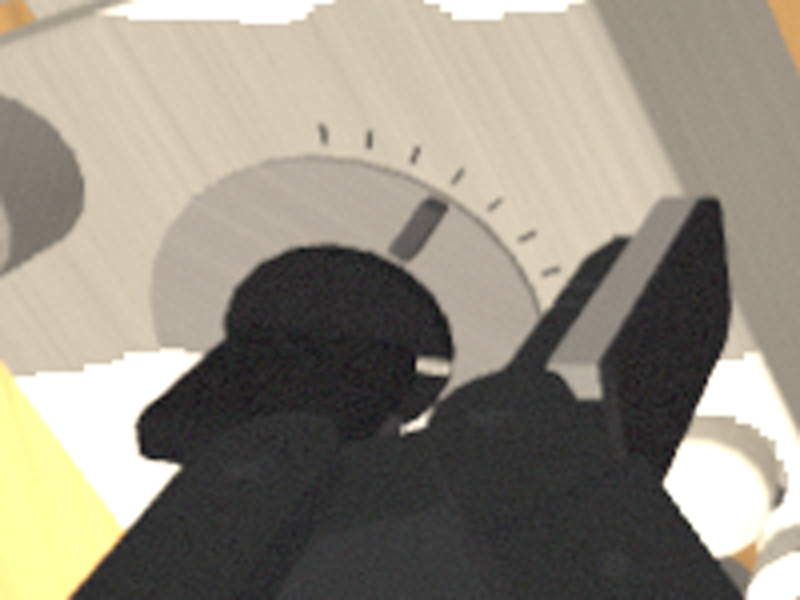

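```bash
cat > h.py <<'E'
import numpy as np, cv2
from scipy.spatial.transform import Rotation as Ro
from scipy.optimize import least_squares
def ray(f,uv,z):
    K=np.array([(uv[0]-f["cx"])/f["fx"],(uv[1]-f["cy"])/f["fy"],1.])
    if "R" in f: R=np.array(f["R"]);o=-R.T@f["t"];d=R.T@K
    else:
        T=np.array(f["T"]);o=T[:3,3];d=T[:3,:3]@K
    return o+d*(z-o[2])/d[2]
def wr(f,s):
    H=np.array(f["hand_eye"]);T=np.eye(4);T[:3,:3]=Ro.from_quat(s["ee_rot"]).as_matrix();T[:3,3]=s["position"];f["T"]=T@H
def circ(P,r=None):
    P=np.array(P)[:,:2]
    q=least_squares(lambda c:np.hypot(*(P-c[:2]).T)-c[2],[*P.mean(0),.05]).x
    return q
E
python3 - <<'E'
from h import *
from plant import ctrl, grab_frame
s=ctrl.read_state();w=grab_frame("wrist");wr(w,s);a=grab_frame("scene");b=grab_frame("side")
A=lambda x,y:(255+x/6,130+y/6); C=lambda x,y:(60+x/4,200+y/4)
ra=[ray(a,A(*p),.122) for p in [(525,300),(360,445),(245,410),(197,330),(380,175),(470,215),(430,440),(505,370)]]
rb=[ray(b,A(*p),.122) for p in [(163,295),(320,421),(475,295),(430,390),(190,365),(240,402),(170,260)]]
rc=[ray(w,C(*p),.123) for p in [(152,300),(180,220),(240,172),(330,155),(430,185),(500,240),(540,310)]]
for r in (ra,rb,rc): print(circ(r).round(4))
# skirt bottoms
print("mark sc",ray(a,A(495,287),.129),"wr",ray(w,C(419,229),.129), [ray(w,C(*p),.129).round(4) for p in [(438,198),(402,258)]],[ray(a,A(*p),.129).round(4) for p in [(522,283),(468,292)]])
print("nose sc",ray(a,A(404,349),.1295),"wr",ray(w,C(432,367),.1295))
print("line",[ray(a,A(*p),.1675).round(4) for p in [(362,225),(400,265)]])
print("bar far end",ray(a,A(333,167),.1675), ray(a,A(308,178),.1675))
E
```

```text
[ 0.4917 -0.099   0.0521]
[ 0.4904 -0.0995  0.0522]
[ 0.4909 -0.0983  0.0515]
mark sc [ 0.51892326 -0.06600211  0.129     ] wr [ 0.51772917 -0.06394894  0.129     ] [array([ 0.524 , -0.0552,  0.129 ]), array([ 0.5119, -0.0723,  0.129 ])] [array([ 0.5237, -0.0587,  0.129 ]), array([ 0.5145, -0.0735,  0.129 ])]
nose sc [ 0.51647398 -0.10337703  0.1295    ] wr [ 0.51418913 -0.1048679   0.1295    ]
line [array([ 0.4934, -0.0997,  0.1675]), array([ 0.5119, -0.1016,  0.1675])]
bar far end [ 0.47139515 -0.0910481   0.1675    ] [ 0.46929036 -0.09947033  0.1675    ]
```

Deck-plane circle fits from the three views agree within 2 mm, with radius 52 mm as specified:
- **Knob axis:** about (0.491, -0.099).
- **Mark:** about +51° in world, at 43.5 mm radius, as specified.
- **Pointer:** about -9.5°, so it needs roughly +61° of turn.

First I'll move above the knob and twist the jaws towards the knob's y, about +99° of twist.

Emit:
{"api": "move_arm", "payload": {
  "targets": [
    [[85,0,-36,20,8],[85,0,-73,40,16],[85,0,-110,60,24],[85,0,-147,80,32],[85,0,-184,99,40]]
  ],
  "squeeze": 40
}}

```text
clock: 0.8
position: [0.4894, -0.0998, 0.2312]
ee_rot: [0.642, 0.297, -0.642, 0.297]
wrist_force: [1.0, 0.2, 0.3]
finger_gap: 0.994
```

Emit:
{"api": "move_arm", "payload": {
  "targets": [
    [[60,0,0,0,8],[50,0,0,0,16],[50,0,0,0,24],[50,0,0,0,32],[50,0,0,0,40]]
  ]
}}

```text
clock: 1.3
position: [0.4909, -0.099, 0.2314]
ee_rot: [0.705, 0.06, -0.705, 0.06]
wrist_force: [-0.5, 0.0, 0.2]
finger_gap: 0.582
```

Emit:
{"api": "move_arm", "payload": {
  "targets": [
    [[50,0,0,0,8],[50,0,0,0,16],[50,0,0,0,19],[50,0,0,0,19],[50,0,0,0,19]]
  ]
}}

```text
clock: 1.8
position: [0.491, -0.099, 0.2314]
ee_rot: [0.705, -0.055, -0.705, -0.055]
wrist_force: [-0.3, 0.4, 0.2]
finger_gap: 0.587
```

```bash
python3 - <<'E'
from h import *
from plant import ctrl, grab_frame
s=ctrl.read_state();print(s["clock"],s["position"].round(4),s["joint_positions"].round(3),s["wrist_force"].round(2)); print(Ro.from_quat(s["ee_rot"]).as_matrix().round(3))
f=grab_frame("wrist");cv2.imwrite("pics/w1.png",cv2.convertScaleAbs(f["img"][:,:,::-1],alpha=1.5,beta=15))
f=grab_frame("scene");cv2.imwrite("pics/s1.png",cv2.resize(f["img"][80:260,200:440,::-1],None,fx=3,fy=3))
E
```

```text
1.8 [ 0.491  -0.099   0.2314] [-0.224  0.138  0.326  2.004 -0.052  1.007 -1.599] [-0.25  0.38  0.21]
[[ 0.    -0.154 -0.988]
 [ 0.    -0.988  0.154]
 [-1.    -0.    -0.   ]]
```

View pics/w1.png

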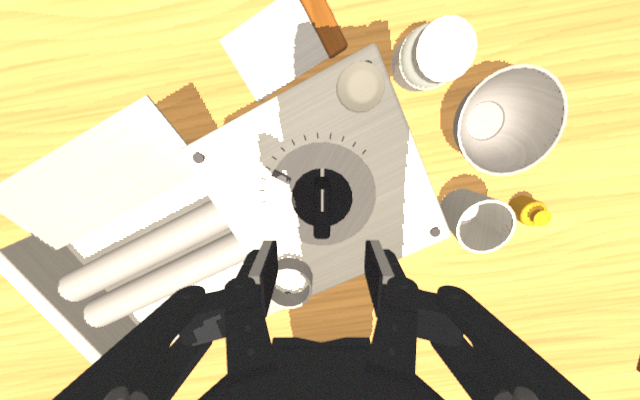

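View pics/s1.png

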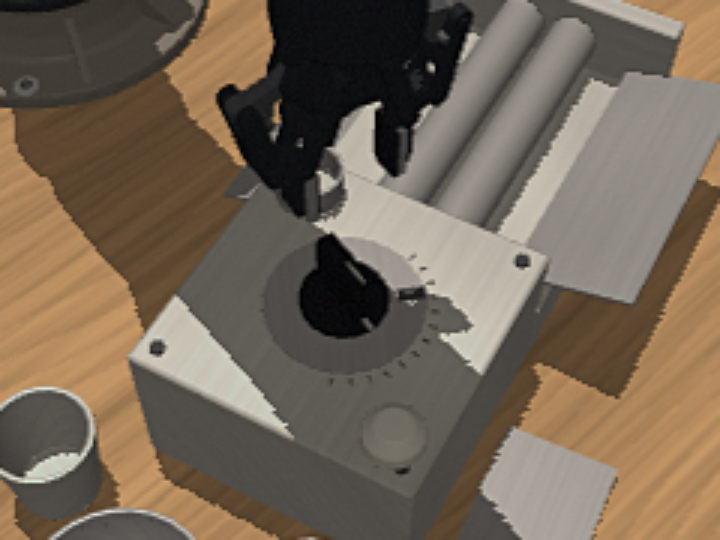

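The wrist view shows the bar upright at column ~322, so the jaws are square to it. The light line and nose are on the upper end. I'll refine the axis and mark from this closer view.

```bash
python3 - <<'E'
from h import *
from plant import ctrl, grab_frame
f=grab_frame("wrist");c=f["img"][120:260,250:400,::-1]
cv2.imwrite("pics/w2.png",cv2.resize(cv2.convertScaleAbs(c,alpha=1.1,beta=0),None,fx=4,fy=4,interpolation=2))
E
```

```text
(no output)
```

View pics/w2.png

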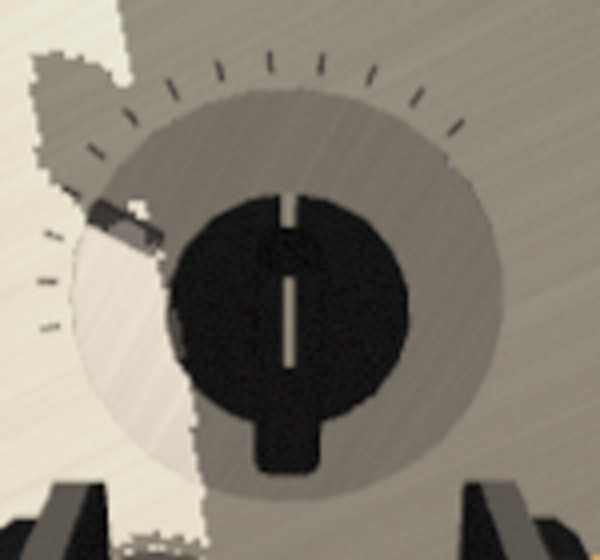

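```bash
python3 - <<'E'
from h import *
from plant import ctrl, grab_frame
s=ctrl.read_state();w=grab_frame("wrist");wr(w,s)
C=lambda x,y:(250+x/4,120+y/4)
ring=[ray(w,C(*p),.1225) for p in [(72,290),(95,395),(195,480),(290,500),(400,470),(470,400),(502,290),(480,200),(400,115),(290,89),(200,103),(120,170)]]
sk=[ray(w,C(*p),.1295) for p in [(170,300),(200,232),(240,203),(340,205),(385,240),(408,310),(390,370),(345,410),(235,412),(195,375)]]
cr,cs=circ(ring),circ(sk);print(cr.round(4),cs.round(4))
c=(cr+cs)[:2]/2
for n,p,z in [("mark",(127,228),.129),("mk out",(92,213),.129),("mk in",(163,241),.129),("nose",(288,211),.131),("l1",(288,365),.1675),("l2",(288,280),.1675),("tail",(287,474),.1675)]:
    q=ray(w,C(*p),z)[:2];d=q-c;print(n,q.round(4),np.hypot(*d).round(4),np.degrees(np.arctan2(d[1],d[0])).round(1))
E
```

```text
[ 0.489  -0.0992  0.0519] [ 0.4898 -0.0999  0.0281]
mark [ 0.5155 -0.0663] 0.0422 51.9
mk out [ 0.5201 -0.0591] 0.0508 52.8
mk in [ 0.5112 -0.0739] 0.0337 49.8
nose [ 0.5141 -0.1034] 0.025 -8.7
l1 [ 0.4913 -0.0997] 0.0019 -3.2
l2 [ 0.5089 -0.1024] 0.0197 -8.3
tail [ 0.4674 -0.0958] 0.0223 170.2
```

Emit:
{"api": "move_arm", "payload": {
  "targets": [
    [[45,20,0,1,0],[45,40,0,1,0],[45,60,0,1,0],[45,80,0,1,0],[45,96,0,1,0]]
  ]
}}

```text
clock: 2.5
position: [0.4897, -0.0989, 0.1343]
ee_rot: [-0.705, 0.055, 0.705, 0.055]
wrist_force: [0.4, 0.9, 0.4]
finger_gap: 0.526
```

Emit:
{"api": "move_arm", "payload": {
  "targets": [
    [[40,0,0,0,0],[25,0,0,0,0],[18,0,0,0,0]]
  ],
  "squeeze": 30
}}

```text
clock: 2.8
position: [0.4905, -0.0989, 0.1362]
ee_rot: [0.705, -0.055, -0.705, -0.056]
wrist_force: [0.4, -0.2, 0.6]
finger_gap: 0.212
```

```bash
python3 - <<'E'
from h import *
from plant import ctrl, grab_frame
s=ctrl.read_state();print(s["clock"],s["position"].round(4),s["wrist_force"].round(2),s["wrist_torque"].round(3),s["finger_gap"]*85.4)
f=grab_frame("wrist");cv2.imwrite("pics/w3.png",cv2.convertScaleAbs(f["img"][:,:,::-1],alpha=1.3,beta=15))
f=grab_frame("side");cv2.imwrite("pics/d3.png",cv2.resize(f["img"][90:240,200:410,::-1],None,fx=3.5,fy=3.5))
E
```

```text
2.8 [ 0.4905 -0.0989  0.1362] [ 0.4  -0.22  0.58] [-0.076  0.02   0.052] 18.08654736169635
```

View pics/w3.png

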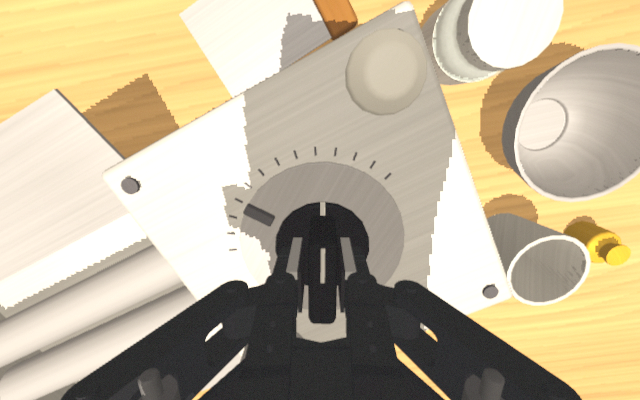

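View pics/d3.png

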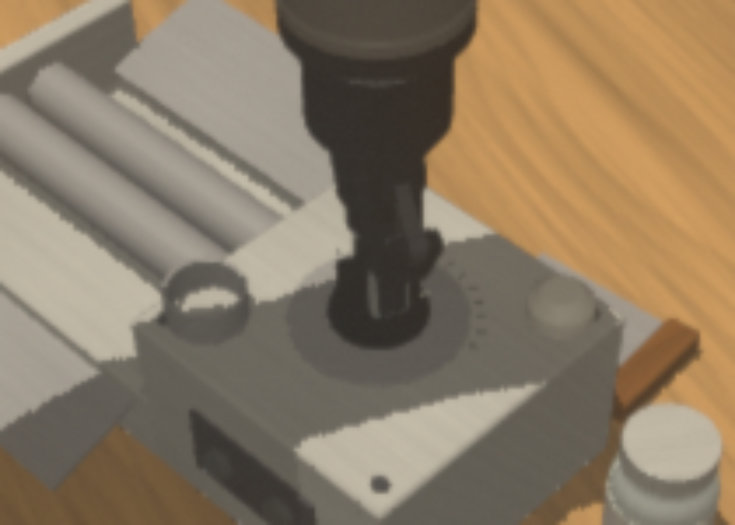

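The bar is centred between the fingers. Now I'll close with a modest grip, which also limits how hard I can pull.

Emit:
{"api": "move_arm", "payload": {
  "targets": [
    [[12,0,0,0,0],[8,0,0,0,0],[5,0,0,0,0],[5,0,0,0,0],[5,0,0,0,0]]
  ],
  "squeeze": 40
}}

```text
clock: 3.4
position: [0.4904, -0.0994, 0.1362]
ee_rot: [0.705, -0.056, -0.704, -0.056]
wrist_force: [-1.2, -3.6, 6.6]
finger_gap: 0.156
```

Emit:
{"api": "move_arm", "payload": {
  "targets": [
    [[5,0,0,0,-4],[5,0,0,0,-9],[5,0,0,0,-14],[5,0,0,0,-18],[5,0,0,0,-20]]
  ]
}}

```text
clock: 3.9
position: [0.4903, -0.0989, 0.1362]
ee_rot: [0.704, 0.069, -0.703, 0.069]
wrist_force: [-2.4, 0.6, 7.6]
finger_gap: 0.158
```

```bash
cat > st.py <<'E'
from h import *
from plant import ctrl
s=ctrl.read_state();M=Ro.from_quat(s["ee_rot"]).as_matrix();h=-M[:,2]
print(round(float(s["clock"]),2),s["position"].round(4),"F",s["wrist_force"].round(2),"T",s["wrist_torque"].round(3),"gap",round(float(s["finger_gap"])*85.4,1),"heading",np.degrees(np.arctan2(h[1],h[0])).round(2),"tilt",np.degrees(np.arccos(-M[2,0])).round(2))
E
python3 st.py
```

```text
3.9 [ 0.4903 -0.0989  0.1362] F [-2.38  0.62  7.56] T [ 0.228  0.529 -0.153] gap 13.5 heading 11.15 tilt 0.07
```

The gap is 13.5 mm on a 14 mm bar and the heading has gone from -8.9 to 11.2°. I'll continue to about 52°.

Emit:
{"api": "move_arm", "payload": {
  "targets": [
    [[5,0,0,0,-5],[5,0,0,0,-10],[5,0,0,0,-15],[5,0,0,0,-20],[5,0,0,0,-25]]
  ]
}}

```text
clock: 4.4
position: [0.4901, -0.0984, 0.1362]
ee_rot: [0.672, 0.22, -0.672, 0.22]
wrist_force: [-4.1, 4.6, 10.5]
finger_gap: 0.156
```

Emit:
{"api": "move_arm", "payload": {
  "targets": [
    [[5,0,0,0,-5],[5,0,0,0,-10],[5,0,0,0,-14],[5,0,0,0,-16],[5,0,0,0,-16]]
  ]
}}

```text
clock: 4.9
position: [0.4898, -0.0981, 0.1361]
ee_rot: [0.635, 0.311, -0.635, 0.31]
wrist_force: [-6.1, 5.2, 12.8]
finger_gap: 0.153
```

```bash
python3 st.py; python3 - <<'E'
from h import *
from plant import ctrl, grab_frame
f=grab_frame("wrist");cv2.imwrite("pics/w4.png",cv2.resize(cv2.convertScaleAbs(f["img"][120:340,200:450,::-1],alpha=1.2,beta=10),None,fx=2.6,fy=2.6))
f=grab_frame("scene");cv2.imwrite("pics/s4.png",cv2.resize(f["img"][100:240,240:400,::-1],None,fx=4,fy=4))
E
```

```text
4.9 [ 0.4898 -0.0981  0.1361] F [-6.15  5.21 12.84] T [ 1.386  1.58  -0.029] gap 13.0 heading 52.11 tilt 0.06
```

View pics/w4.png

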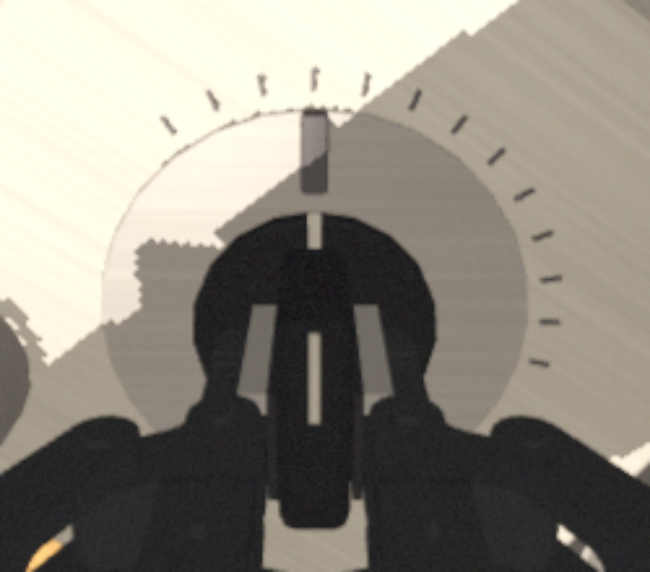

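View pics/s4.png

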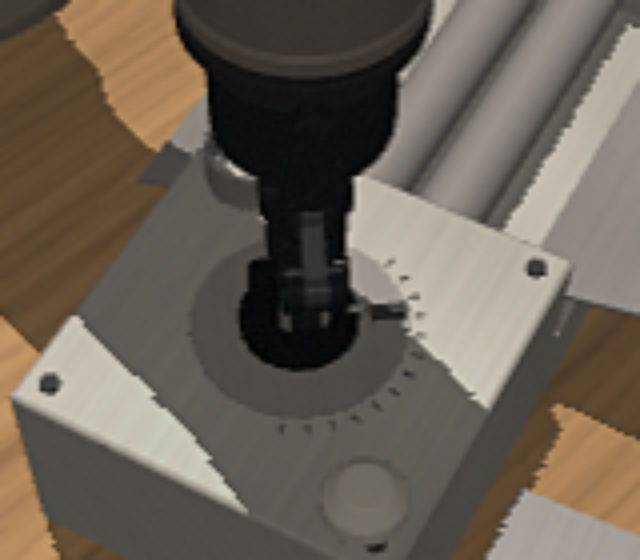

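Pointer, nose and mark line up in the wrist image, at columns 314–315. I'll ease the grip to 20 N, relieve the side load, and pull up in small steps while watching the force.

Emit:
{"api": "move_arm", "payload": {
  "targets": [
    [[5,0,-0.5,0,0],[5,-0.3,-0.8,0,0],[5,-0.6,-0.8,0,0],[5,-0.6,-0.8,0,0]]
  ],
  "squeeze": 20
}}

```text
clock: 5.4
position: [0.4896, -0.0981, 0.1363]
ee_rot: [0.636, 0.31, -0.635, 0.31]
wrist_force: [-0.0, 3.9, 4.9]
finger_gap: 0.156
```

```bash
python3 st.py
```

```text
5.4 [ 0.4896 -0.0981  0.1363] F [-0.01  3.91  4.9 ] T [ 0.927  0.155 -0.001] gap 13.4 heading 52.01 tilt 0.04
```

Emit:
{"api": "move_arm", "payload": {
  "targets": [
    [[5,-0.3,0,0,0],[5,-0.6,0,0,0],[5,-0.6,0,0,0]]
  ]
}}

```text
clock: 5.7
position: [0.4895, -0.0981, 0.1365]
ee_rot: [0.636, 0.31, -0.635, 0.31]
wrist_force: [2.8, 3.8, -2.3]
finger_gap: 0.157
```

Emit:
{"api": "move_arm", "payload": {
  "targets": [
    [[5,-0.3,0,0,0],[5,-0.6,0,0,0],[5,-0.6,0,0,0]]
  ]
}}

```text
clock: 6.0
position: [0.4895, -0.0981, 0.137]
ee_rot: [0.636, 0.31, -0.635, 0.31]
wrist_force: [2.4, 4.7, -3.3]
finger_gap: 0.154
```

Emit:
{"api": "move_arm", "payload": {
  "targets": [
    [[5,-0.3,0,0,0],[5,-0.5,0,0,0],[5,-0.5,0,0,0]]
  ]
}}

```text
clock: 6.3
position: [0.4896, -0.0981, 0.1375]
ee_rot: [0.636, 0.31, -0.635, 0.31]
wrist_force: [3.0, 4.3, -2.6]
finger_gap: 0.153
```

Emit:
{"api": "move_arm", "payload": {
  "targets": [
    [[5,-0.3,0,0,0],[5,-0.5,0,0,0],[5,-0.5,0,0,0]]
  ]
}}

```text
clock: 6.6
position: [0.4895, -0.0981, 0.1379]
ee_rot: [0.636, 0.31, -0.635, 0.31]
wrist_force: [3.9, 4.8, -5.5]
finger_gap: 0.152
```

Emit:
{"api": "move_arm", "payload": {
  "targets": [
    [[5,-0.3,0,0,0],[5,-0.5,0,0,0],[5,-0.5,0,0,0]]
  ]
}}

```text
clock: 6.9
position: [0.4895, -0.098, 0.1381]
ee_rot: [0.636, 0.31, -0.635, 0.31]
wrist_force: [5.6, 4.3, -11.8]
finger_gap: 0.158
```

The knob rose freely for about 1.7 mm at ~4 N, then the force climbed to 12 N, so the tooth is on the catch. I'll ease down, turn 3° and pull again.

Emit:
{"api": "move_arm", "payload": {
  "targets": [
    [[5,0.8,0,0,0],[5,1.0,0,0,-1.5],[5,1.0,0,0,-3],[5,0.3,0,0,-3],[5,-0.1,0,0,-3]]
  ]
}}

```text
clock: 7.4
position: [0.4894, -0.098, 0.1384]
ee_rot: [0.627, 0.327, -0.627, 0.327]
wrist_force: [6.5, 5.4, -13.1]
finger_gap: 0.159
```

Emit:
{"api": "move_arm", "payload": {
  "targets": [
    [[5,-0.2,0,0,0],[5,-0.2,0,0,0]]
  ]
}}

```text
clock: 7.6
position: [0.4894, -0.098, 0.1384]
ee_rot: [0.627, 0.327, -0.627, 0.327]
wrist_force: [5.4, 5.9, -11.6]
finger_gap: 0.154
```

```bash
python3 st.py
```

```text
7.6 [ 0.4894 -0.098   0.1384] F [  5.36   5.94 -11.64] T [ 1.154 -1.24  -0.017] gap 13.2 heading 55.07 tilt 0.01
```

Emit:
{"api": "move_arm", "payload": {
  "targets": [
    [[5,0.8,0,-0.3,0],[5,1.0,0,-0.5,-1.5],[5,1.0,0,-0.5,-3],[5,0.4,0,-0.5,-3],[5,0.1,0,-0.5,-3]]
  ]
}}

```text
clock: 8.1
position: [0.4894, -0.098, 0.1387]
ee_rot: [-0.618, -0.343, 0.619, -0.343]
wrist_force: [0.8, 3.7, -4.3]
finger_gap: 0.16
```

```bash
python3 st.py
```

```text
8.1 [ 0.4894 -0.098   0.1387] F [ 0.82  3.69 -4.25] T [ 0.866 -0.124  0.097] gap 13.7 heading 58.0 tilt 0.02
```

The force is down to 4.3 N at a higher position, so this may be the notch. I'll keep pulling lightly.

Emit:
{"api": "move_arm", "payload": {
  "targets": [
    [[5,-0.3,0,0,0],[5,-0.6,0,0,0],[5,-0.6,0,0,0]]
  ]
}}

```text
clock: 8.4
position: [0.4895, -0.098, 0.1394]
ee_rot: [-0.618, -0.343, 0.619, -0.343]
wrist_force: [-0.8, 3.0, -2.7]
finger_gap: 0.161
```

Emit:
{"api": "move_arm", "payload": {
  "targets": [
    [[5,-0.2,0,0,0],[5,-0.4,0,0,0],[5,-0.4,0,0,0]]
  ]
}}

```text
clock: 8.7
position: [0.4895, -0.098, 0.1398]
ee_rot: [-0.618, -0.343, 0.619, -0.343]
wrist_force: [-0.5, 3.0, -3.9]
finger_gap: 0.162
```

Emit:
{"api": "move_arm", "payload": {
  "targets": [
    [[5,-0.4,0,0,0],[5,-0.8,0,0,0],[5,-1.2,0,0,0],[5,-1.6,0,0,0],[5,-1.6,0,0,0]]
  ]
}}

```text
clock: 9.2
position: [0.4895, -0.0979, 0.1415]
ee_rot: [-0.618, -0.343, 0.619, -0.343]
wrist_force: [-2.2, 2.4, -2.4]
finger_gap: 0.155
```

```bash
python3 st.py; python3 - <<'E'
from h import *
from plant import ctrl, grab_frame
f=grab_frame("side");cv2.imwrite("pics/d5.png",cv2.resize(f["img"][110:230,230:390,::-1],None,fx=4.5,fy=4.5))
f=grab_frame("wrist");cv2.imwrite("pics/w5.png",cv2.resize(cv2.convertScaleAbs(f["img"][120:340,200:450,::-1],alpha=1.2,beta=10),None,fx=2.6,fy=2.6))
E
```

```text
9.2 [ 0.4895 -0.0979  0.1415] F [-2.24  2.41 -2.36] T [0.674 0.522 0.068] gap 13.2 heading 58.0 tilt 0.01
```

View pics/d5.png

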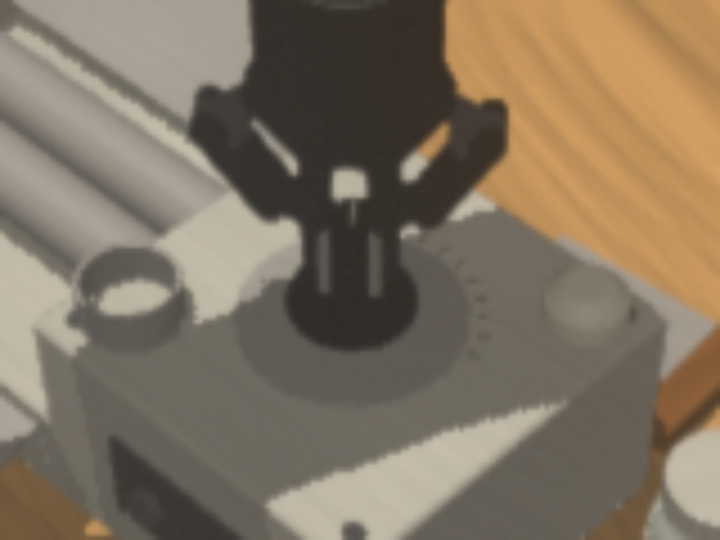

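View pics/w5.png

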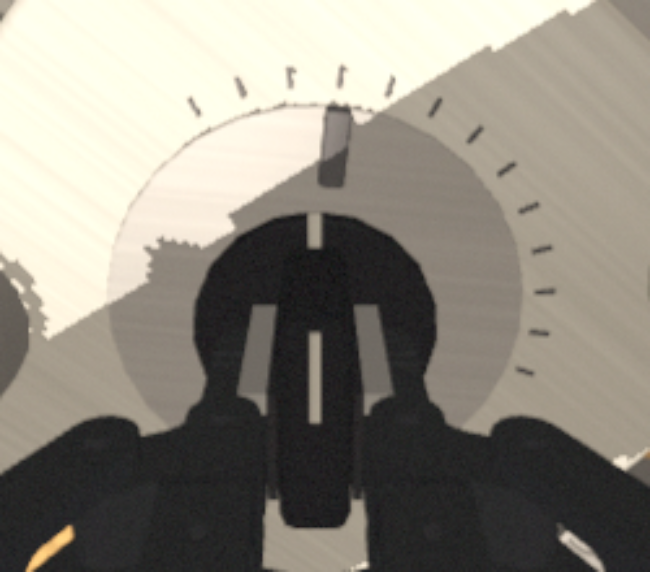

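In the wrist view the knob keeps the same place between the pads while the ring has shrunk, so it is rising without slip. The tooth is in the notch, about 6° past the mark. I'll pull on to the stop.

Emit:
{"api": "move_arm", "payload": {
  "targets": [
    [[5,-0.4,0,0,0],[5,-0.8,0,0,0],[5,-1.2,0,0,0],[5,-1.6,0,0,0],[5,-2.0,0,0,0]]
  ]
}}

```text
clock: 9.8
position: [0.4895, -0.098, 0.1434]
ee_rot: [-0.618, -0.343, 0.619, -0.343]
wrist_force: [-2.1, 3.0, -4.2]
finger_gap: 0.157
```

Emit:
{"api": "move_arm", "payload": {
  "targets": [
    [[5,-0.4,0,0,0],[5,-0.8,0,0,0],[5,-1.2,0,0,0],[5,-1.5,0,0,0],[5,-1.5,0,0,0]]
  ]
}}

```text
clock: 10.3
position: [0.4896, -0.0979, 0.1449]
ee_rot: [-0.618, -0.343, 0.619, -0.343]
wrist_force: [-3.3, 2.5, -2.1]
finger_gap: 0.159
```

Emit:
{"api": "move_arm", "payload": {
  "targets": [
    [[5,-0.3,0,0,0],[5,-0.6,0,0,0],[5,-0.6,0,0,0]]
  ]
}}

```text
clock: 10.6
position: [0.4896, -0.0979, 0.1455]
ee_rot: [-0.618, -0.343, 0.618, -0.343]
wrist_force: [-3.4, 2.4, -2.2]
finger_gap: 0.16
```

Emit:
{"api": "move_arm", "payload": {
  "targets": [
    [[5,-0.2,0,0,0],[5,-0.4,0,0,0],[5,-0.4,0,0,0]]
  ]
}}

```text
clock: 10.9
position: [0.4896, -0.098, 0.1459]
ee_rot: [-0.618, -0.343, 0.619, -0.343]
wrist_force: [-3.9, 3.2, -3.3]
finger_gap: 0.154
```

Emit:
{"api": "move_arm", "payload": {
  "targets": [
    [[5,-0.2,0,0,0],[5,-0.4,0,0,0],[5,-0.4,0,0,0]]
  ]
}}

```text
clock: 11.2
position: [0.4896, -0.098, 0.1463]
ee_rot: [-0.618, -0.343, 0.618, -0.343]
wrist_force: [-4.4, 2.2, -3.1]
finger_gap: 0.156
```

Emit:
{"api": "move_arm", "payload": {
  "targets": [
    [[5,-0.2,0,0,0],[5,-0.4,0,0,0],[5,-0.4,0,0,0]]
  ]
}}

```text
clock: 11.5
position: [0.4896, -0.0979, 0.1466]
ee_rot: [-0.618, -0.343, 0.619, -0.343]
wrist_force: [-2.6, 3.1, -7.9]
finger_gap: 0.157
```

Emit:
{"api": "move_arm", "payload": {
  "targets": [
    [[5,-0.2,0,0,0],[5,-0.3,0,0,0],[5,-0.3,0,0,0]]
  ]
}}

```text
clock: 11.8
position: [0.4896, -0.0979, 0.1468]
ee_rot: [-0.618, -0.343, 0.618, -0.343]
wrist_force: [0.8, 3.5, -14.4]
finger_gap: 0.159
```

The force climbed to 14 N at about 10.4 mm of travel, which is the stop. I'll ease off slightly, open the fingers and retreat straight up.

Emit:
{"api": "move_arm", "payload": {
  "targets": [
    [[5,0.3,0,0,0],[10,0.3,0,0,0],[18,0.3,0,0,0],[25,0.3,0,0,0],[32,0.3,0,0,0]]
  ]
}}

```text
clock: 12.3
position: [0.4903, -0.0983, 0.1473]
ee_rot: [0.619, 0.342, -0.618, 0.343]
wrist_force: [-0.5, -0.4, -0.5]
finger_gap: 0.373
```

```bash
python3 st.py; python3 - <<'E'
from h import *
from plant import ctrl, grab_frame
f=grab_frame("wrist");cv2.imwrite("pics/w6.png",cv2.resize(cv2.convertScaleAbs(f["img"][120:340,200:450,::-1],alpha=1.2,beta=10),None,fx=2.6,fy=2.6))
E
```

```text
12.3 [ 0.4903 -0.0983  0.1473] F [-0.53 -0.4  -0.48] T [ 0.063 -0.016 -0.031] gap 31.8 heading 57.97 tilt 0.1
```

View pics/w6.png

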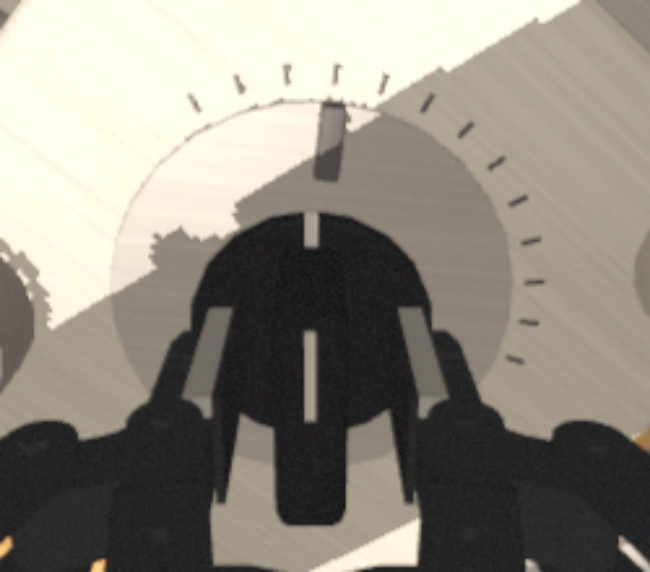

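The fingers are clear on both sides and the knob stands at the same height relative to the hand. Retreating upward.

Emit:
{"api": "move_arm", "payload": {
  "targets": [
    [[40,-10,0,0,0],[45,-30,0,0,0],[50,-50,0,0,0],[50,-70,0,0,0],[50,-90,0,0,0]]
  ]
}}

```text
clock: 12.85
position: [0.4897, -0.0981, 0.2385]
ee_rot: [0.619, 0.343, -0.618, 0.343]
wrist_force: [0.1, -0.5, -0.2]
finger_gap: 0.582
```

Emit:
{"api": "move_arm", "payload": {
  "targets": [
    [[50,-15,0,0,0],[50,-25,0,0,0],[50,-25,0,0,0],[50,-25,0,0,0]]
  ]
}}

```text
clock: 13.25
position: [0.4895, -0.098, 0.2615]
ee_rot: [-0.618, -0.343, 0.618, -0.343]
wrist_force: [-1.0, -0.1, -0.7]
finger_gap: 0.588
```

```bash
python3 st.py; python3 - <<'E'
from h import *
from plant import ctrl, grab_frame
f=grab_frame("side");cv2.imwrite("pics/d7.png",cv2.resize(f["img"][110:230,230:390,::-1],None,fx=4.5,fy=4.5))
f=grab_frame("wrist");cv2.imwrite("pics/w7.png",cv2.resize(f["img"][120:260,250:400,::-1],None,fx=4,fy=4,interpolation=2))
f=grab_frame("scene");cv2.imwrite("pics/s7.png",f["img"][:,:,::-1])
E
```

```text
13.25 [ 0.4895 -0.098   0.2615] F [-0.99 -0.12 -0.7 ] T [ 0.011 -0.008  0.001] gap 50.2 heading 58.0 tilt 0.01
```

View pics/d7.png

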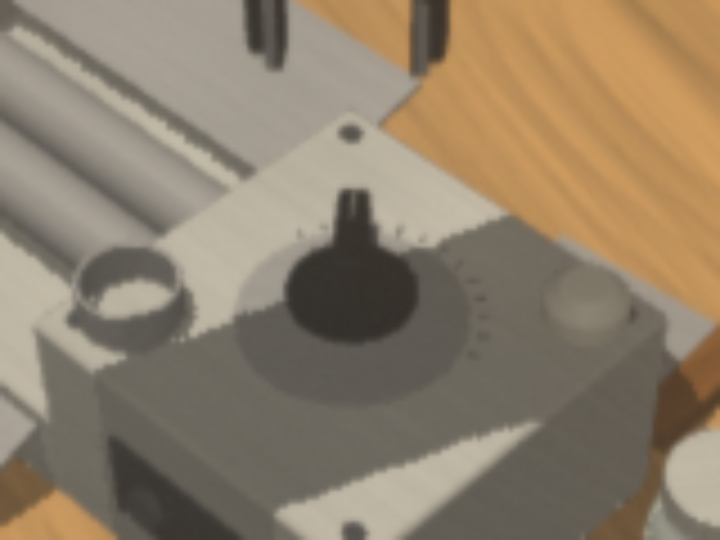

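View pics/w7.png

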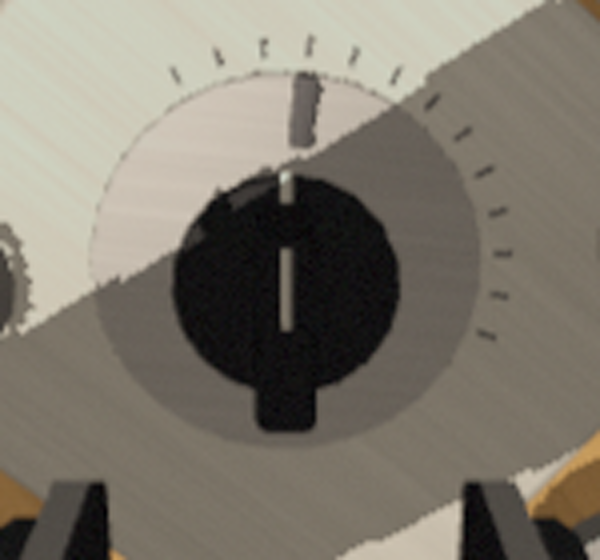

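View pics/s7.png

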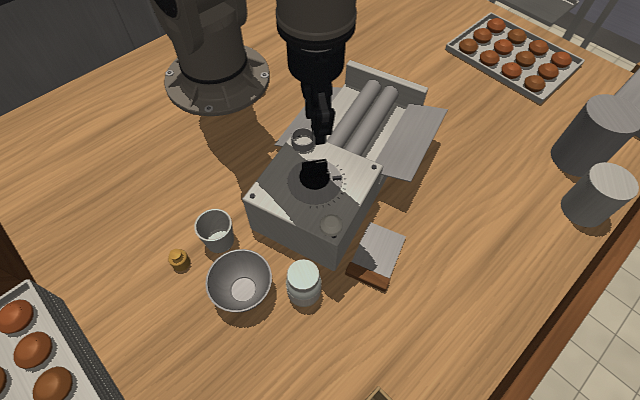

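```bash
python3 - <<'E'
from h import *
from plant import ctrl, grab_frame
s=ctrl.read_state();w=grab_frame("wrist");wr(w,s)
C=lambda x,y:(250+x/4,120+y/4)
pts=[(173,285),(200,215),(245,182),(330,182),(375,215),(400,285),(380,345),(335,385),(240,387),(192,345)]
for h in (0,.008,.010,.012): print(h,circ([ray(w,C(*p),.1295+h) for p in pts]).round(4))
b=grab_frame("side");a=np.array
for h in (0,.005,.010):
    P=[b["R"]@a([.4898+.029*np.cos(t),-.0990+.029*np.sin(t),.121+h])+b["t"] for t in np.linspace(0,6.28,90)]
    print(h,"skirt lowest row",round(max(p[1]/p[2]*b["fy"]+b["cy"] for p in P),1))
img=b["img"][:,int(308)].mean(1); print(img[165:205].round())
E
```

```text
0 [ 0.4878 -0.1019  0.0298]
0.008 [ 0.4891 -0.0998  0.0289]
0.01 [ 0.4894 -0.0993  0.0287]
0.012 [ 0.4898 -0.0988  0.0285]
0 skirt lowest row 191.1
0.005 skirt lowest row 189.4
0.01 skirt lowest row 187.6
[ 50.  51.  50.  55.  50.  50.  49.  50.  49.  51.  50.  48.  50.  50.
  49.  50.  48.  49.  50.  49.  54.  70.  90.  91.  91.  90.  90.  89.
  89.  90.  89.  91.  90.  92.  94.  99. 103. 104. 104. 105.]
```

The side view's skirt edge rose 3.5 px, exactly the 3.5 px predicted for 10 mm. The wrist fit puts the axis where it should be for a 10 mm height. The bystanders look unmoved, so I'll hand the job in.

```bash
python3 -c "
from plant import ctrl
print(ctrl.job_done())"
```

```text
the job is handed in; nothing more can be done
None
```

The knob is fully out and in its notch, released, and I handed the job in at about 13.5 s of the 72 s allowed.

- **Turning:** I gripped the knob from above and turned it about 61° anticlockwise to the mark. The wrist view showed the pointer in line with the mark.
- **Finding the notch:** At the mark, and again 3° past it, a light pull rose about 1.7 mm and then stopped at about 12–13 N. At 6° past the mark, inside the allowed 11°, the knob rose freely at about 4 N.
- **Pulling out:** It reached the stop after about 10.4 mm. The highest pull reading was 14 N, against the 30 N limit.
- **Checks after letting go:**
  - The gripper is clear with almost no wrist force.
  - The side camera's skirt edge rose by the 3.5 pixels expected for 10 mm, and the wrist view fits the same height.
  - The pointer stayed about 6° past the mark.
  - The bystanders look unmoved, judged by eye only.
- **Disagreements and gaps:**
  - Camera estimates of the knob's axis differed by about 2 mm, which caused side loads up to about 8 N while turning.
  - The pads may have slipped up to 0.4 mm against the catch.
  - I did not twist the knob afterwards to test the lock.

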